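# Hold the clip open over the menu board

## Robot

A 7-joint arm with a two-finger parallel gripper is mounted at the origin on the work surface. World frame = base frame: x ahead of the robot, y to its left, z up, the work surface at z = 0. Lengths are in m, angles in rad, forces in N, time in s.
With the tool pointing down it reaches from about 0.425 to 0.875 m from the base axis. Payload 4.7 kg.
Tool frame: the origin (TCP) lies at the centre of the arm's flange, where the gripper is bolted on; the fingertips stand env.nose_length ahead of it and the grasp point (between the pads) lies 164 mm ahead of it (env.nose_length is the distance from the TCP to the fingertips, in m); z points along the fingers, y is the direction in which the jaws open and shut (so a half turn about z gives the same grasp; the last joint's range is limited). The gripper opens to 87 mm and grips with 3 to 60 N. Pads are 19 mm wide; open, the fingers measure 117 mm over their backs; the gripper's body (75 mm by 190 mm) begins 51 mm behind the grasp point.
Start: joints at [-1.229, 0.321, -0.07, 1.45, 0.023, 1.371, -0.057], TCP at [0.209, 0.615, 0.405] pointing down, gripper open.
Joint ranges: [-2.86, 2.86], [-0.3, 2.09], [-1.38, 1.24], [0.06, 2.45], [-1.56, 4.7], [0.09, 2.05], [-2.69, 2.69]. Speed limits (rad/s): [2.57, 2.57, 3.14, 3.14, 3.14, 3.14, 3.14].

## Interface

Orientations are given as a rotation vector (axis times angle).
In Python, from rig import env gives the robot as it stands.
- The arm moves only by the tool servo_tool, never from a script. Its argument "increments" is a list that holds one entry, the list of rows, each a list of 5 numbers: the shift along the tool's x, y, z in units of 40 mm (1.0 is 40 mm), then the turn about the tool's z in units of 5 degrees (1.0 is 5 degrees), then the closure, from 0 (fully open) to 1 (shut). A call has 1 to 10 rows; each row is the pose to reach, as a shift and turn from the pose commanded when the call began, along the tool's axes at that moment; what a row does not reach only later rows make up. A row lasts 1/12 s, in which the tool goes at most 41.7 mm and 7.16 degrees, less where a joint would pass 70% of its speed; a pose out of reach is approached as far as the arm can. A call with a gripper value outside its range is refused whole. The fingers move at their own pace and stop on an object; the grip force is fixed at half the most. Time passes only in rows, so rows that repeat a pose let the fingers close. It gives the time, the measured TCP pose, the force and the opening at its end, in the units of the state.
- env.sense(): the state, without advancing time (a new reading comes with each control period).
- env.get_image(name): name is "side" or "top" or "wrist"; returns the picture (420x560x3 uint8, blue, green, red); there is no depth.
- env.calibration(name): a dict with "vertical_fov" (degrees; the focal length in pixels is half the picture's height over the tangent of half this angle, whatever the lens; pixels are square), "cx", "cy" (the principal point, pixels), "rvec" (rotation vector, rad) and "tvec" (3), from world to camera coordinates, as OpenCV has them. Camera axes: x right, y down, z forward; pixel columns grow to the right and rows downward; lengths in m; the calibration is good to about 2 mm. A picture is of the moment at which its call begins: read the wrist's pose just before it. calibration takes no time and is no camera call; for the wrist camera it gives the pose at the moment of the call.
- env.hand_in(): hands the job in, once; it reports no verdict.
The state is a dict: "time_s": time; "joints": joint angles; "dq": joint speeds; "joint_efforts": joint torques, N m; "tool_pos": TCP position; "tcp_rot": TCP orientation; "ft_force": force on the tool from outside, world axes, zero at the start; "torque": the same for the moment, N m; "grip_width": finger opening in m.
Only numpy, scipy, OpenCV 4.12 (cv2) and the standard library are available. Lean on these libraries where they do the work, as an engineer would, in place of code of your own. Each camera call takes 0.05 s, during which the arm holds its last target.

## Task

I want to slip a flyer onto the little white menu board. Of the three blue spring clips on the wooden rail two have a snapped-off tail: leave those parked, squeeze the sound one open by its tails, lift it off and bring it upright over the green mark in the middle of the board's top edge, with one jaw well down on each side. Finish while still holding it there, squeezed wide open and clear of the board on both sides; do not ram the board, and leave everything else on the buffet where it is.

Things in the scene. Friction and masses are not known exactly. Their poses are not given: they have to be found in the camera images.
- clip_a: the sound blue spring clip (45 g). Origin: centre of its steel pin (10 mm thick, 30 mm long, along the clip's y). z is up, towards the tails. Two flat arms, 24 mm wide (y), 4 mm thick, turn on the pin, one on the -x and one on the +x side: jaws 5 to 45 mm below the pin, tails above it. Starts parked: pin on the rail's top edge, one jaw each side, axes along the rail's
- tail_near (a point): middle of the top of clip_a's tail on its -x side, 39 mm above the pin when parked, 45 mm at full gape. Squeezing the two tails together along the clip's x spreads the jaws; springs resist with 2 to 8 N per tail: use a grip of 15 to 25 N
- tail_far (a point): middle of the top of clip_a's tail on its +x side. Parked, the tails lean apart, 53 mm over their outsides at the top; squeezed to the stop (full gape) they stand parallel, 28 mm over the outsides, and a grip there is firm enough to lift and carry the clip
- clip_b: blue clip of the same make, broken: its tail on its -x side is snapped off to a 14 mm stub. Origin on the pin's axis. Leave it on the rail
- clip_c: blue clip of the same make, broken: its tail on its +x side is snapped off to a 14 mm stub. Origin on the pin's axis. Leave it on the rail
- jaw_near (a point): middle of the tip of clip_a's jaw on the clip's -x side (45 mm below the pin's axis when parked)
- jaw_far (a point): middle of the tip of clip_a's jaw on the clip's +x side. Distance from jaw_near to jaw_far: about 12 mm parked on the rail, about 38 mm at full gape
- rail: fixed wooden clip rail: an upright strip 8 mm thick (x), 240 mm long (y), top edge 100 mm above the table, on a foot 70 x 260 x 14 mm. Origin: centre of the underside. The three clips sit on it 75 mm apart, in any order, at y = -75, 0 and 75 mm
- board: fixed white menu board standing on a wooden foot (70 x 170 x 18 mm): the board is 6 mm thick (x), 150 mm wide (y), its top edge 170 mm above the table. Origin: centre of the underside; y runs along the top edge
- board_mark (a point): centre of the board's top edge, in the middle of the 30 mm wide green mark; 170 mm above the table
- mug: white mug, 76 mm across, 90 mm tall; origin at the centre of its underside. Bystander
- jam_jar: red jar with brass lid, 60 mm across, 80 mm tall; origin at the centre of its underside. Bystander
- bottle: orange bottle, 60 mm across, 160 mm tall; origin at the centre of its underside. Bystander
- bowl: white bowl, 120 mm across, 55 mm tall; origin at the centre of its underside. Bystander
- napkin_box: grey box, 110 x 110 x 60 mm; origin at the centre of its underside. Bystander
Not all that is in view belongs to the job. Leave any black or yellow look-alike of the clip_a alone.

How it is judged:
On the way:
1. the sound clip is lifted off the rail, held open by the fingers (z of clip_a in the frame of rail above 0.15 m and contact force between clip_a and rail below 0.1 N and contact force between clip_a and the fingers above 2 N and distance between jaw_near and jaw_far above 0.024 m), for 0.2 s.
At the end, for the whole second after the job is handed in: Fingers hold clip_a (over 2 N), still, upright and pin along the top edge (each within 0.3 rad), jaw tips over 24 mm apart and 10 mm or more below the edge, pin above it, within 10 mm of the board's mid-plane and 20 mm of the mark's middle, not touching the board (under 0.2 N) (distance between jaw_near and jaw_far above 0.024 m and z of each of jaw_near, jaw_far in the frame of board_mark below -0.01 m and z of clip_a in the frame of board_mark above 0.005 m and x of clip_a in the frame of board_mark between -0.01 and 0.01 m and y of clip_a in the frame of board_mark between -0.02 and 0.02 m and angle between the y axis of clip_a and the y axis of board, either way round below 0.3 rad and angle between clip_a's own z axis and vertical below 0.3 rad and contact force between clip_a and the fingers above 2 N and contact force between clip_a and board below 0.2 N and linear speed of clip_a below 0.02 m/s); the arm keeps its last pose, push and grip.
It fails at once if the board is rammed with the clip, fingers or arm (more than 10 N) (contact force between any of clip_a, the arm, the fingers and board above 10 N).
It fails at once if a broken clip is shifted more than 20 mm (distance of any of clip_b, clip_c from where it was at the start of the episode above 0.02 m).
It fails at once if a bystander is shifted more than 30 mm (distance of any of mug, jam_jar, bottle, bowl, napkin_box from where it was at the start of the episode above 0.03 m).
It also fails if it takes over 40 s, if anything falls off the work surface, if the arm or the gripper's body presses on something with over 40 N, if the wrist force passes 120 N, or if a joint passes its speed limit or range.

## Working session

There is one attempt and no reset: what is moved stays moved. The work goes in short steps, Python scripts to look and compute and a tool call to move; the robot and the scene stay as the last step left them, time stands still between calls to the robot, and variables do not carry over. Pictures are saved under pics/ and viewed, and the job is handed in when it is done.

Besides the shell and the picture viewer there is one more tool, called after "Request:" in YAML: its name, and indented under it one key for each argument. servo_tool: Moves the arm, as the interface text tells. Its arguments: {"type":"object","properties":{"increments":{"type":"array"}},"required":["increments"]}

```bash
mkdir -p pics; ls; cat > h.py <<'E'
import numpy as np, cv2
from rig import env
def snap(n,f):
    c=env.calibration(n); im=env.get_image(n); cv2.imwrite('pics/'+f+'.png',im); return im,c
def K(c,h=420):
    f=h/2/np.tan(np.radians(c['vertical_fov'])/2); return np.array([[f,0,c['cx']],[0,f,c['cy']],[0,0,1]])
def ray(c,u,v):
    R=cv2.Rodrigues(np.array(c['rvec'],float))[0]; t=np.array(c['tvec'],float)
    o=-R.T@t; d=R.T@np.linalg.inv(K(c))@np.array([u,v,1.]); return o,d/np.linalg.norm(d)
def onz(c,u,v,z):
    o,d=ray(c,u,v); return o+d*(z-o[2])/d[2]
def tri(c1,p1,c2,p2):
    o1,d1=ray(c1,*p1);o2,d2=ray(c2,*p2)
    A=np.stack([d1,-d2],1); s=np.linalg.lstsq(A,o2-o1,rcond=None)[0]
    a=o1+s[0]*d1;b=o2+s[1]*d2; return (a+b)/2,np.linalg.norm(a-b)
def proj(c,P):
    return cv2.projectPoints(np.array(P,float).reshape(-1,3),np.array(c['rvec'],float),np.array(c['tvec'],float),K(c),None)[0].reshape(-1,2)
E
python3 - <<'E'
from h import *
s=env.sense();print({k:np.round(v,3).tolist() for k,v in s.items()},env.nose_length)
for n in ['side','top','wrist']:
    im,c=snap(n,n+'0');print(n,c)
E
```

```text
pics
{'time_s': 0.0, 'joints': [-1.229, 0.322, -0.07, 1.452, 0.023, 1.371, -0.057], 'dq': [-0.002, -0.001, -0.002, -0.0, -0.001, 0.0, -0.0], 'joint_efforts': [-0.0, -49.128, -0.404, -31.252, -0.064, 0.044, 0.0], 'tool_pos': [0.209, 0.615, 0.404], 'tcp_rot': [-0.512, -3.099, 0.003], 'ft_force': [0.207, -0.348, -0.14], 'torque': [-0.009, 0.003, 0.025], 'grip_width': 0.087} 0.1822
side {'vertical_fov': 52.47010390325468, 'cx': 274.09031581786166, 'cy': 211.37026112425815, 'rvec': array([ 2.31929222, -0.07250315,  0.04128924]), 'tvec': array([-0.56532871,  0.11032671,  1.27546552])}
top {'vertical_fov': 54.87358909929864, 'cx': 278.370976262114, 'cy': 201.65823317862072, 'rvec': array([ 2.13883577, -2.12267179,  0.14969002]), 'tvec': array([0.02398935, 0.55576248, 1.20626058])}
wrist {'vertical_fov': 69.89523852539361, 'cx': 283.0474484028276, 'cy': 216.57955005610847, 'rvec': array([-2.38410848, -1.70917397, -0.20833413]), 'tvec': array([-0.64887685, -0.03039725,  0.38883661])}
```

View pics/side0.png

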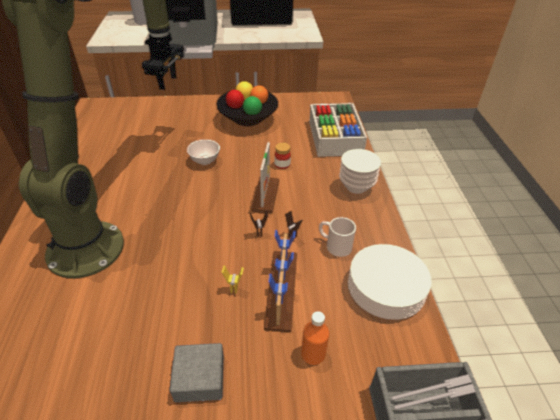

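View pics/top0.png

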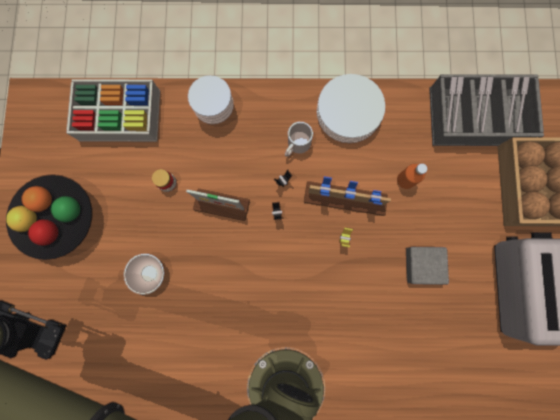

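View pics/wrist0.png

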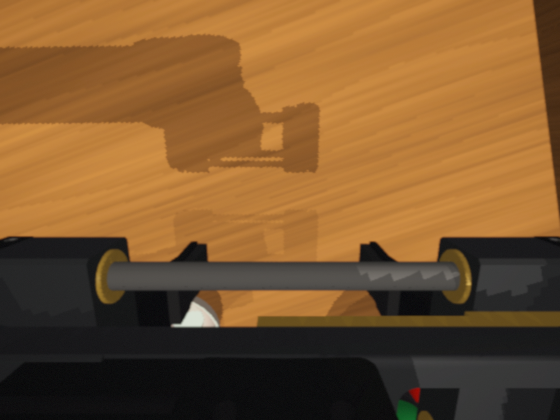

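```bash
python3 - <<'E'
import cv2
a=cv2.imread('pics/side0.png')[205:335,220:340]; b=cv2.imread('pics/top0.png')[165:225,300:395]
cv2.imwrite('pics/side0c.png',cv2.resize(a,None,fx=4.6,fy=4.6,interpolation=3))
cv2.imwrite('pics/top0c.png',cv2.resize(b,None,fx=8,fy=8,interpolation=3))
b=cv2.imread('pics/top0.png')[175:230,175:260]
cv2.imwrite('pics/top0b.png',cv2.resize(b,None,fx=8,fy=8,interpolation=3))
E
```

```text
(no output)
```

View pics/side0c.png

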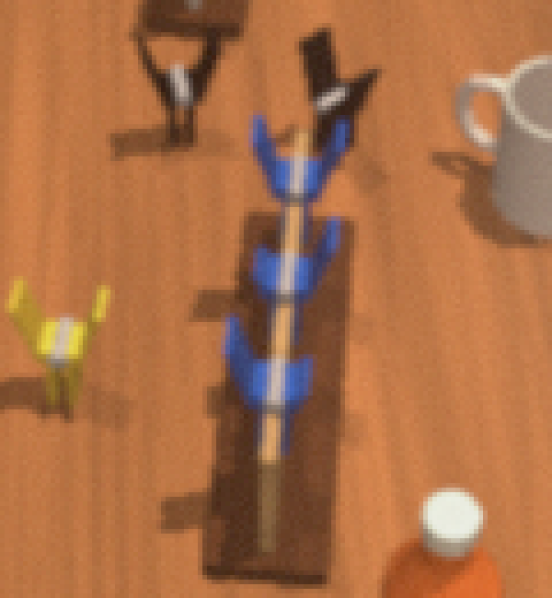

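View pics/top0c.png

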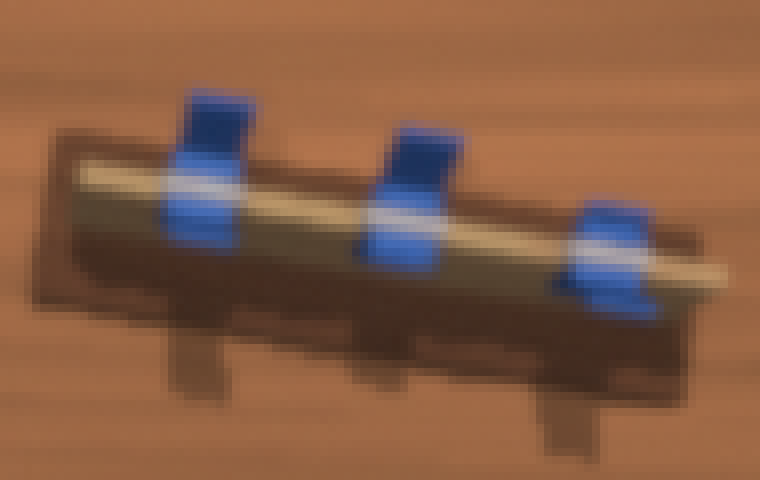

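View pics/top0b.png

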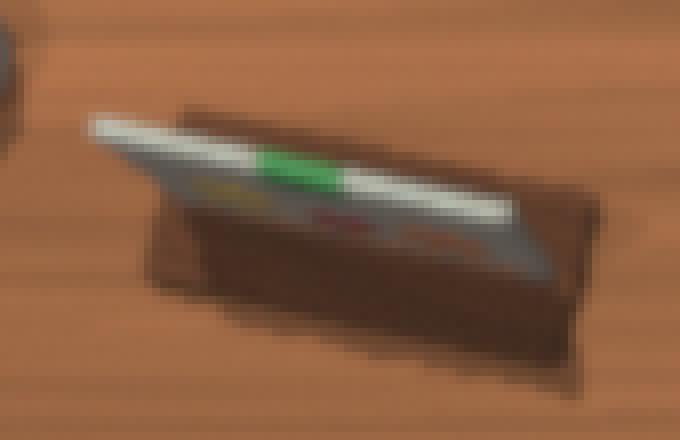

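```bash
python3 - <<'E'
from h import *
ct=env.calibration('top');cs=env.calibration('side')
T=lambda u,v,o:(o[0]+(u+.5)/8-.5,o[1]+(v+.5)/8-.5)
S=lambda u,v:(220+(u+.5)/4.6-.5,205+(v+.5)/4.6-.5)
P=[]
for t,s in [((204,185),(296,172)),((406,219),(287,275)),((610,253),(271,380))]:
    p,e=tri(ct,T(*t,(300,165)),cs,S(*s)); q=onz(ct,*T(*t,(300,165)),.110); print('pin',p.round(4),round(e,4),q.round(4)); P.append(q)
e1=onz(ct,*T(78,172,(300,165)),.1);e2=onz(ct,*T(728,278,(300,165)),.1)
d=e1-e2;print('rail',e1,e2,np.linalg.norm(d),(e1+e2)/2,np.degrees(np.arctan2(-d[0],d[1])))
d=P[0]-P[2];print(np.linalg.norm(d),np.degrees(np.arctan2(-d[0],d[1])))
b1=onz(ct,*T(88,126,(175,175)),.17);b2=onz(ct,*T(512,212,(175,175)),.17);m=onz(ct,*T(300,170,(175,175)),.17)
d=b1-b2;print('board',b1,b2,np.linalg.norm(d),(b1+b2)/2,m,np.degrees(np.arctan2(-d[0],d[1])))
E
```

```text
pin [ 0.5865 -0.1101  0.1086] 0.0025 [ 0.5875 -0.1098  0.11  ]
pin [ 0.5752 -0.1845  0.1044] 0.0021 [ 0.5752 -0.1835  0.11  ]
pin [ 0.5616 -0.2583  0.1072] 0.0038 [ 0.563  -0.2575  0.11  ]
rail [ 0.59409362 -0.06421561  0.1       ] [ 0.55570787 -0.30272097  0.1       ] 0.24157457000170612 [ 0.57490074 -0.18346829  0.1       ] -9.142945390866503
0.14973946885099054 -9.400677853108359
board [0.56608112 0.28609217 0.17      ] [0.53650815 0.13663647 0.17      ] 0.15235342896662749 [0.55129463 0.21136432 0.17      ] [0.55089195 0.2111064  0.17      ] -11.19260106944347
```

Candidates for the clip: three blue ones on the rail, at top-view pixels (325,187), (350,192) and (376,196). The look-alikes are two black clips at (284,180) and (276,211), and a yellow one at (346,237). The crop shows both tails only on the blue clip nearest the board, at top (325,187) / side (284,240). The middle one lacks its -x tail and the last one its +x tail, so I choose the first.

Request:
servo_tool:
  increments:
    - [[-0.7,-0.67,0,0.8,0],[-1.4,-1.34,0,1.6,0],[-2.1,-2.0,0,2.4,0],[-2.8,-2.7,0,3.2,0],[-3.5,-3.35,0,4,0],[-4.2,-4,0,4.8,0],[-4.9,-4.7,0,5.6,0],[-5.6,-5.35,0,6.4,0],[-6.3,-6,0,7.2,0],[-7,-6.7,0,8,0]]

```text
time_s: 0.98
tool_pos: [0.3885, 0.2698, 0.4047]
tcp_rot: [-1.546, -2.735, -0.001]
ft_force: [1.3, 0.5, 0.2]
grip_width: 0.0871
```

```bash
cat >> h.py <<'E'
def goal(p,yaw):
    s=env.sense(); R=cv2.Rodrigues(np.array(s['tcp_rot'],float))[0]
    d=R.T@(np.array(p)-s['tool_pos']); y=np.degrees(np.arctan2(R[1,1],R[0,1]))
    t=(y-yaw+180)%360-180
    print('units',(d/.04).round(3),'turn',round(t/5,3),'yaw now',round(y,2),'tilt z',R[:,2].round(4),'q',np.round(s['joints'],2))
E
python3 - <<'E'
from h import *
goal([.587,-.11,.405],-9.3)
E
```

```text
units [-10.694  -0.645  -0.012] turn 8.069 yaw now 31.05 tilt z [ 1.e-04  5.e-04 -1.e+00] q [-0.89 -0.06  0.22  1.88  0.01  1.32 -0.13]
```

Request:
servo_tool:
  increments:
    - [[-0.9,-0.05,0,0.7,0],[-1.8,-0.1,0,1.4,0],[-2.7,-0.15,0,2.1,0],[-3.6,-0.2,0,2.8,0],[-4.5,-0.25,0,3.5,0],[-5.4,-0.3,0,4.2,0],[-6.3,-0.35,0,4.9,0],[-7.2,-0.4,0,5.6,0],[-7.9,-0.45,0,6.3,0],[-8.6,-0.5,0,7,0]]

```text
time_s: 1.82
tool_pos: [0.5497, -0.035, 0.4047]
tcp_rot: [-2.298, -2.142, 0.0]
ft_force: [-0.1, 0.9, 0.5]
grip_width: 0.0868
```

```bash
python3 - <<'E'
from h import *
goal([.587,-.11,.37],-9.3)
snap('wrist','w1')
E
```

```text
units [-1.806  1.063  0.867] turn 1.058 yaw now -4.01 tilt z [-0. -0. -1.] q [-0.54  0.11  0.6   1.72 -0.07  1.33  0.01]
```

View pics/w1.png

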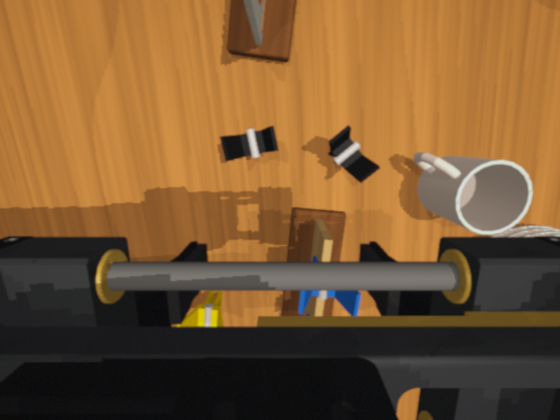

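The wrist view shows the two-tailed blue clip near (327,298), partly behind the gripper's bar. I'll overshoot along the rail for a clear view.

Request:
servo_tool:
  increments:
    - [[-0.9,0.25,0,0.5,0],[-1.8,0.5,0,1,0],[-2.6,0.7,0,1.06,0],[-3.2,0.8,0,1.06,0],[-3.6,0.83,0,1.06,0],[-3.6,0.83,0,1.06,0],[-3.6,0.83,0,1.06,0],[-3.6,0.83,0,1.06,0]]

```text
time_s: 2.53
tool_pos: [0.5731, -0.1774, 0.4044]
tcp_rot: [-2.388, -2.04, -0.001]
ft_force: [-0.3, 0.5, -0.1]
grip_width: 0.0869
```

```bash
python3 - <<'E'
from h import *
goal([.587,-.11,.37],-9.3)
print(env.calibration('wrist'))
im,c=snap('wrist','w2')
np.save('w2.npy',np.r_[c['vertical_fov'],c['cx'],c['cy'],c['rvec'],c['tvec']])
snap('side','s2');snap('top','t2')
E
```

```text
units [1.717 0.08  0.863] turn 0.063 yaw now -8.99 tilt z [-4.0e-04  1.3e-03 -1.0e+00] q [-0.33  0.25  0.7   1.6  -0.17  1.35  0.23]
{'vertical_fov': 69.89523852539361, 'cx': 283.0474484028276, 'cy': 216.57955005610847, 'rvec': array([-2.88941943,  0.2260894 ,  0.02745222]), 'tvec': array([-0.59405259, -0.11253983,  0.36747282])}
```

View pics/w2.png

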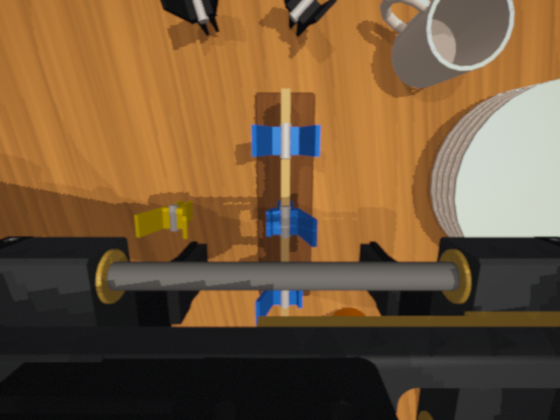

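The clip at (286,140) has both full tails, spanning columns 252 to 320. The middle one (286,225) has only its right tail and the lower one only its left. That confirms the choice, so I'll measure it.

```bash
python3 - <<'E'
from h import *
im=cv2.imread('pics/w2.png');v=np.load('w2.npy');c=dict(vertical_fov=v[0],cx=v[1],cy=v[2],rvec=v[3:6],tvec=v[6:9])
h=cv2.cvtColor(im,cv2.COLOR_BGR2HSV);m=cv2.inRange(h,(105,130,60),(130,255,255));m[:100]=0;m[180:]=0
k,l,st,ce=cv2.connectedComponentsWithStats(m)
for s in st[1:]:
    if s[4]>100: print(s)
ys,xs=np.where(m)
L=xs.min();r=xs.max()+1
yl=ys[xs<=L+2].mean(); yr=ys[xs>=r-3].mean()
a=onz(c,L-.5,yl,.144);b=onz(c,r-.5,yr,.144);d=b-a
print(a,b,np.linalg.norm(d),(a+b)/2,np.degrees(np.arctan2(d[1],d[0])))
w=cv2.inRange(h,(0,0,150),(180,70,255));w[:120]=0;w[165:]=0;w[:,:260]=0;w[:,310:]=0
ys,xs=np.where(w);print(len(xs),xs.mean(),ys.mean(),onz(c,xs.mean(),ys.mean(),.11))
cv2.imwrite('pics/w2c.png',cv2.resize(im[80:180,220:350],None,fx=5,fy=5,interpolation=3))
# rail line edges
for p in [(286,90),(285.5,190)]: print(onz(c,*p,.1))
E
```

```text
[252 125  29  31 821]
[291 126  29  30 804]
[ 0.55972012 -0.10746651  0.144     ] [ 0.61177533 -0.1149249   0.144     ] 0.05258681426496828 [ 0.58574772 -0.1111957   0.144     ] -8.153754460105768
323 285.09597523219816 140.1486068111455 [ 0.58563025 -0.11148209  0.11      ]
[ 0.59308273 -0.06925055  0.1       ]
[ 0.57900292 -0.15697561  0.1       ]
```

View pics/w2c.png

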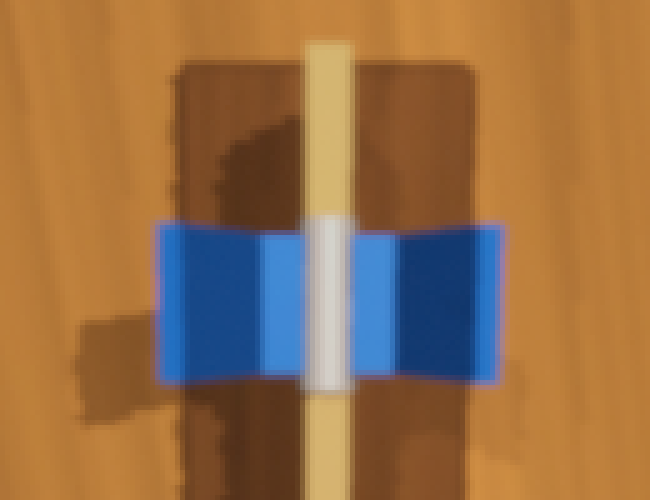

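```bash
python3 - <<'E'
from h import *
goal([.5862,-.111,.303],-9.1)
E
```

```text
units [1.679 0.064 2.543] turn 0.037 yaw now -8.92 tilt z [ 0.     0.001 -1.   ] q [-0.33  0.25  0.7   1.6  -0.17  1.35  0.23]
```

Request:
servo_tool:
  increments:
    - [[0.5,0.03,0,0.04,0],[1.1,0.06,0,0.04,0],[1.5,0.06,0.1,0.04,0],[1.68,0.06,0.5,0.04,0],[1.68,0.06,1.0,0.04,0],[1.68,0.06,1.3,0.04,0],[1.68,0.06,1.5,0.04,0],[1.68,0.06,1.5,0.04,0],[1.68,0.06,1.5,0.04,0]]

```text
time_s: 3.43
tool_pos: [0.5859, -0.1132, 0.3449]
tcp_rot: [2.394, 2.034, -0.0]
ft_force: [0.9, -0.7, 1.3]
grip_width: 0.0871
```

```bash
python3 - <<'E'
from h import *
goal([.5862,-.111,.303],-9.1)
im,c=snap('wrist','w3')
print(proj(c,[[.5862,-.111,.11],[.5862,-.111,.144]]))
E
```

```text
units [ 5.500e-02 -1.000e-03  1.048e+00] turn -0.042 yaw now -9.31 tilt z [-1.e-04 -1.e-04 -1.e+00] q [-0.41  0.28  0.66  1.69 -0.18  1.23  0.13]
[[282.46541032 229.29928893]
 [282.40342098 244.54501463]]
```

View pics/w3.png

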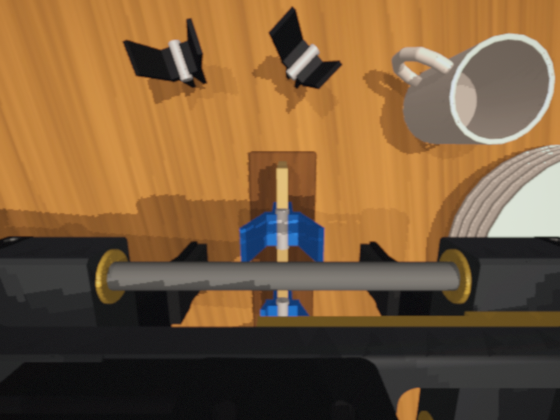

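The clip is centred between the fingers: pin at (282,228), tails at 241 to 323, which matches the projection (282,229). I'll go down and close.

Request:
servo_tool:
  increments:
    - [[0.04,0,0.4,0,0],[0.04,0,0.75,0,0],[0.04,0,1.0,0,0],[0.04,0,1.03,0,0],[0.04,0,1.03,0,0],[0.04,0,1.03,0,0.3],[0.04,0,1.03,0,0.4],[0.04,0,1.03,0,0.5],[0.04,0,1.03,0,0.6],[0.04,0,1.03,0,0.7]]

```text
time_s: 4.32
tool_pos: [0.5863, -0.1114, 0.304]
tcp_rot: [2.394, 2.034, 0.001]
ft_force: [0.1, -0.0, -0.6]
grip_width: 0.0614
```

Request:
servo_tool:
  increments:
    - [[0,0,0,0,0.8],[0,0,0,0,0.9],[0,0,0,0,1],[0,0,0,0,1],[0,0,0,0,1],[0,0,0,0,1],[0,0,0,0,1],[0,0,0,0,1],[0,0,0,0,1],[0,0,0,0,1]]

```text
time_s: 5.15
tool_pos: [0.5861, -0.1115, 0.305]
tcp_rot: [-2.393, -2.034, -0.001]
ft_force: [-2.9, 1.7, 10.3]
grip_width: 0.0266
```

```bash
python3 - <<'E'
from h import *
s=env.sense();print(s['grip_width'],s['ft_force'])
im,c=snap('side','s4');cv2.imwrite('pics/s4c.png',cv2.resize(im[180:330,210:350],None,fx=4,fy=4,interpolation=3))
E
```

```text
0.02663266890777621 [-2.859219    1.70560074 10.26397852]
```

View pics/s4c.png

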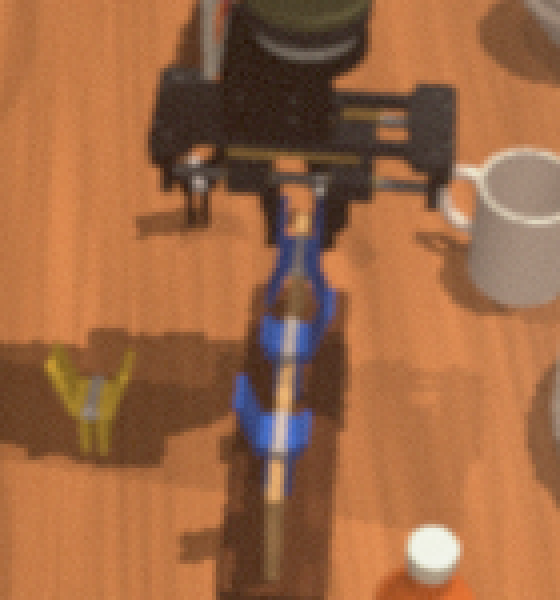

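The jaws spread wide with the opening at 26.6 mm. Lifting.

Request:
servo_tool:
  increments:
    - [[0,0,-0.2,0,1],[0,0,-0.5,0,1],[0,0,-0.9,0,1],[0,0,-1.4,0,1],[0,0,-1.9,0,1],[0,0,-2.4,0,1],[0,0,-2.9,0,1],[0,0,-3.3,0,1],[0,0,-3.6,0,1],[0,0,-3.75,0,1]]

```text
time_s: 6.03
tool_pos: [0.5863, -0.1116, 0.4557]
tcp_rot: [2.393, 2.033, 0.003]
ft_force: [-0.0, 0.2, -0.9]
grip_width: 0.027
```

```bash
python3 - <<'E'
from h import *
s=env.sense();print(s['grip_width'],s['ft_force'],s['tool_pos'])
im,c=snap('side','s5');cv2.imwrite('pics/s5c.png',cv2.resize(im[130:330,200:370],None,fx=3,fy=3,interpolation=3))
goal([.551,.211,.45],-11.2)
E
```

```text
0.02695340671920851 [-0.01080584  0.18970327 -0.92995643] [ 0.58632335 -0.11161526  0.4557339 ]
units [ 7.816 -2.176  0.145] turn 0.383 yaw now -9.28 tilt z [ 0.0032 -0.     -1.    ] q [-0.43  0.21  0.68  1.53 -0.13  1.44  0.09]
```

View pics/s5c.png

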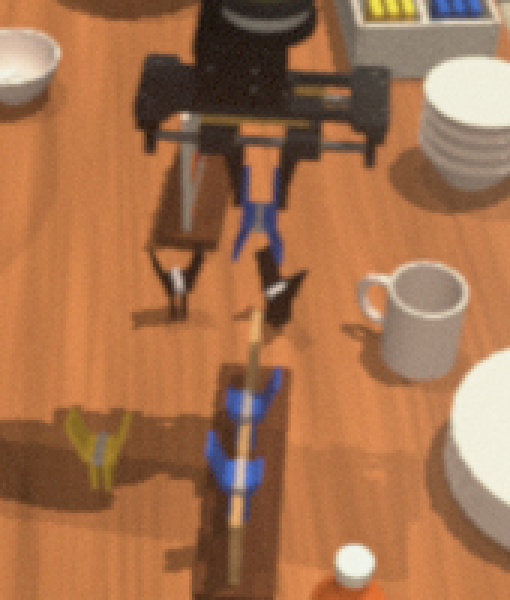

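The clip is off the rail, held open at side-crop (260,215). The other two clips are still parked. Carrying it to above the board.

Request:
servo_tool:
  increments:
    - [[0.3,-0.1,0,0.05,1],[0.9,-0.25,0,0.1,1],[1.7,-0.45,0,0.2,1],[2.5,-0.7,0,0.3,1],[3.3,-0.9,0,0.38,1],[4.1,-1.1,0,0.38,1],[4.9,-1.35,0,0.38,1],[5.7,-1.55,0,0.38,1],[6.4,-1.75,0,0.38,1],[7.0,-1.95,0,0.38,1]]

```text
time_s: 6.92
tool_pos: [0.5535, 0.1802, 0.4523]
tcp_rot: [-2.424, -1.996, 0.003]
ft_force: [0.3, 0.4, 0.2]
grip_width: 0.0267
```

Request:
servo_tool:
  increments:
    - [[0.4,-0.1,0,0,1],[0.7,-0.2,0,0,1],[0.82,-0.22,0,0,1],[0.82,-0.22,0,0,1],[0.82,-0.22,0,0,1]]

```text
time_s: 7.33
tool_pos: [0.5526, 0.2099, 0.4534]
tcp_rot: [2.429, 1.991, -0.001]
ft_force: [1.4, -0.1, -0.5]
grip_width: 0.0272
```

```bash
python3 - <<'E'
from h import *
s=env.sense();print(s['grip_width'],s['ft_force'],s['tool_pos'])
im,c=snap('side','s6');cv2.imwrite('pics/s6c.png',cv2.resize(im[100:240,200:340],None,fx=4,fy=4,interpolation=3))
snap('wrist','w6');snap('top','t6')
print(proj(c,[[*s['tool_pos'][:2],.257],[.551,.211,.17],[.566,.286,.17],[.5365,.1366,.17]]))
goal([.551,.211,.45],-11.2)
E
```

```text
0.027195963115631303 [ 1.36793382 -0.12396565 -0.5066218 ] [0.55258772 0.20986965 0.45342773]
[[265.49274723 130.86429128]
 [265.15629439 154.45013377]
 [268.57474734 140.99075229]
 [261.59938668 168.94512892]]
units [ 0.029 -0.046  0.094] turn -0.03 yaw now -11.35 tilt z [ 4.e-04 -4.e-04 -1.e+00] q [-0.81  0.18  0.46  1.55 -0.08  1.43 -0.54]
```

View pics/s6c.png

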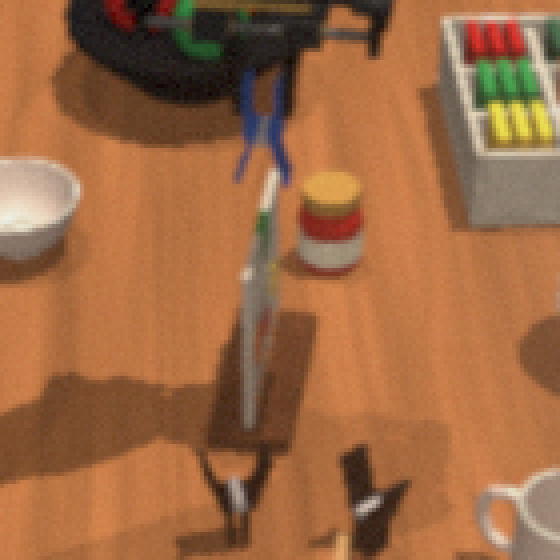

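View pics/w6.png

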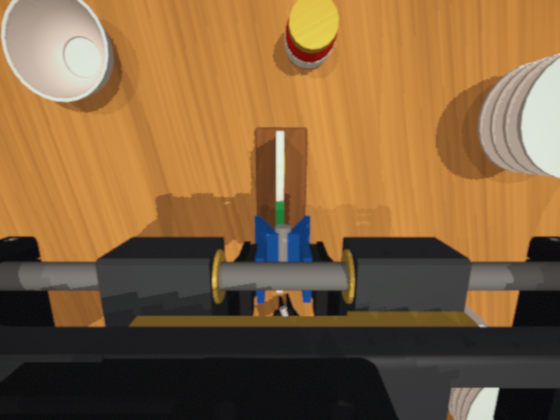

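```bash
python3 - <<'E'
from h import *
c=env.calibration('wrist');im=cv2.imread('pics/w6.png');ct=env.calibration('top');cs=env.calibration('side')
h=cv2.cvtColor(im,cv2.COLOR_BGR2HSV)
w=cv2.inRange(h,(0,0,150),(180,60,255))
for r in (135,150,165,180,190,195):
    x=np.where(w[r,265:300])[0]+265; print(r,x.min(),x.max(),onz(c,(x.min()+x.max())/2,r,.17).round(4))
g=cv2.inRange(h,(50,120,50),(85,255,255));g[:180]=0;g[240:]=0;ys,xs=np.where(g);print('green',xs.min(),xs.max(),ys.min(),ys.max(),onz(c,xs.mean(),ys.min()-.5,.17))
b=cv2.inRange(h,(100,130,50),(130,255,255))
for r in (218,225,232,240):
    x=np.where(b[r,230:340])[0]+230
    print('tails',r,x.min(),x.max(),onz(c,(x.min()+x.max())/2,r,.25).round(4))
for n,cc in (('t6',ct),('s6',cs)):
    i=cv2.imread(f'pics/{n}.png');hh=cv2.cvtColor(i,cv2.COLOR_BGR2HSV);g=cv2.inRange(hh,(50,100,50),(85,255,255))
    k,l,st,ce=cv2.connectedComponentsWithStats(g);print(n,[(s.tolist(),q.round(1).tolist()) for s,q in zip(st[1:],ce[1:]) if s[4]>8])
p=(265.7,132.2);print('pin tri side+board plane?',[ (onz(cs,*p,z)).round(4) for z in (.245,.25,.255,.26)])
print('mark dir', onz(cs,265.7,156,.17))
cv2.imwrite('pics/w6c.png',cv2.resize(im[190:310,225:345],None,fx=5,fy=5,interpolation=3))
E
```

```text
135 276 283 [0.5641 0.2794 0.17  ]
150 276 283 [0.5617 0.2673 0.17  ]
165 276 283 [0.5591 0.2548 0.17  ]
180 276 283 [0.5565 0.2421 0.17  ]
190 276 283 [0.5548 0.2335 0.17  ]
195 276 283 [0.5539 0.2291 0.17  ]
green 276 283 202 223 [0.55271729 0.22332126 0.17      ]
tails 218 256 308 [0.5561 0.228  0.25  ]
tails 225 256 308 [0.5552 0.2235 0.25  ]
tails 232 256 308 [0.5543 0.219  0.25  ]
tails 240 256 308 [0.5533 0.2137 0.25  ]
t6 [([98, 111, 23, 19, 380], [109.4, 119.9]), ([50, 196, 30, 26, 588], [64.6, 208.5]), ([211, 196, 6, 2, 10], [213.5, 196.5])]
s6 [([244, 98, 5, 6, 19], [246.0, 101.0]), ([244, 107, 11, 8, 49], [248.9, 111.1]), ([320, 115, 14, 11, 110], [326.1, 119.9])]
pin tri side+board plane? [array([0.5537, 0.2214, 0.245 ]), array([0.5534, 0.2135, 0.25  ]), array([0.553 , 0.2056, 0.255 ]), array([0.5526, 0.1977, 0.26  ])]
mark dir [0.5522843  0.20258087 0.17      ]
```

View pics/w6c.png

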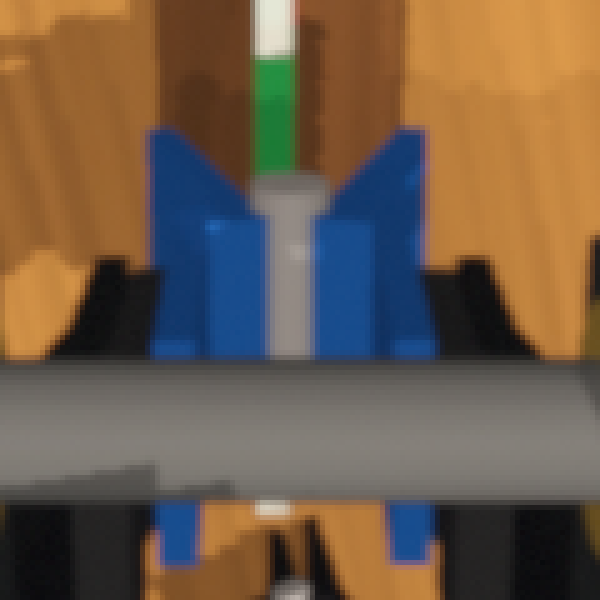

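The wrist view puts the clip's mid-plane at column about 282.5 and the board's edge at 279.5 (deeper), which makes the clip about 2 mm too far towards +x. I'll correct that and descend.

Request:
servo_tool:
  increments:
    - [[0,-0.06,0,0,1],[0,-0.06,0.15,0,1],[0,-0.06,0.35,0,1],[0,-0.06,0.55,0,1],[0,-0.06,0.75,0,1],[0,-0.06,0.9,0,1],[0,-0.06,1.0,0,1],[0,-0.06,1.0,0,1]]

```text
time_s: 8.15
tool_pos: [0.5494, 0.2119, 0.4121]
tcp_rot: [-2.427, -1.994, 0.003]
ft_force: [-0.0, -0.6, -0.6]
grip_width: 0.027
```

```bash
python3 - <<'E'
from h import *
s=env.sense();print(s['grip_width'],s['ft_force'],s['tool_pos'])
im,c=snap('side','s7');cv2.imwrite('pics/s7c.png',cv2.resize(im[100:220,210:330],None,fx=5,fy=5,interpolation=3))
im,c=snap('wrist','w7');cv2.imwrite('pics/w7c.png',cv2.resize(im[190:310,225:345],None,fx=5,fy=5,interpolation=3))
goal([.5503,.2098,.385],-11.3)
E
```

```text
0.02695970061760401 [-0.00417584 -0.63280296 -0.59288648] [0.54941496 0.21190316 0.41212105]
units [-0.05   0.024  0.712] turn 0.025 yaw now -11.18 tilt z [-0.e+00 -1.e-04 -1.e+00] q [-0.81  0.19  0.46  1.61 -0.09  1.36 -0.54]
```

View pics/s7c.png

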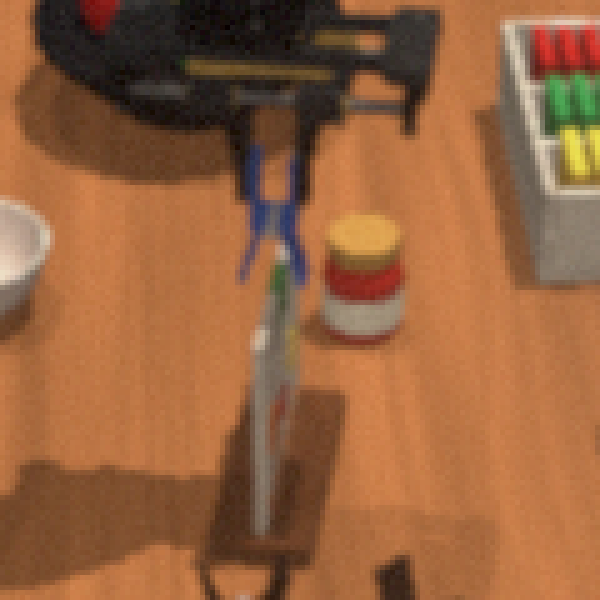

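View pics/w7c.png

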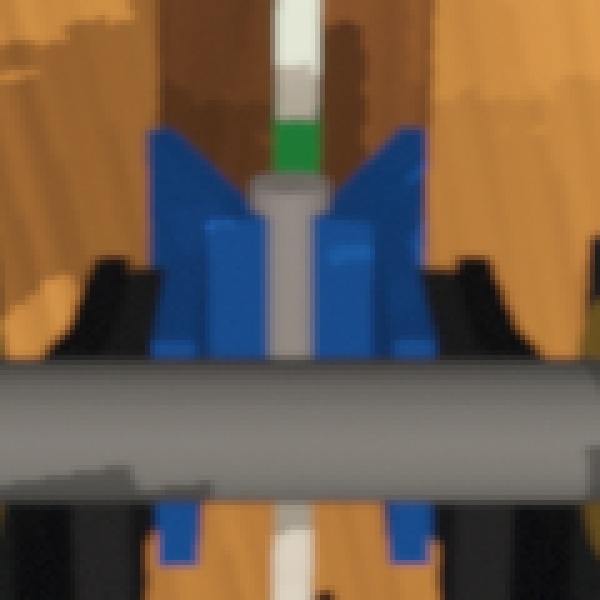

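The pin is at column 289 and the board at 297 in the crop, so it is now about 1 mm short on the other side. I'll make a small correction and finish the descent.

Request:
servo_tool:
  increments:
    - [[-0.03,0.03,0,0,1],[-0.04,0.03,0.12,0,1],[-0.04,0.03,0.25,0,1],[-0.04,0.03,0.4,0,1],[-0.04,0.03,0.55,0,1],[-0.04,0.03,0.65,0,1],[-0.04,0.03,0.68,0,1],[-0.04,0.03,0.68,0,1],[-0.04,0.03,0.68,0,1],[-0.04,0.03,0.68,0,1]]

```text
time_s: 9.08
tool_pos: [0.5507, 0.2101, 0.3867]
tcp_rot: [2.427, 1.994, 0.001]
ft_force: [-0.5, 0.2, -1.6]
grip_width: 0.0271
```

```bash
python3 - <<'E'
from h import *
s=env.sense();print(s['grip_width'],s['ft_force'],s['tool_pos'])
im,c=snap('side','s8');cv2.imwrite('pics/s8c.png',cv2.resize(im[100:220,210:330],None,fx=5,fy=5,interpolation=3))
print(proj(c,[[.5503,.2098,.17],[.5503,.2098,.187]]))
im,c=snap('wrist','w8');cv2.imwrite('pics/w8c.png',cv2.resize(im[120:310,225:345],None,fx=3.1,fy=3.1,interpolation=3))
goal([.5503,.2098,.385],-11.3)
E
```

```text
0.027050034446602676 [-0.50947832  0.15157776 -1.63373168] [0.5507073  0.21011837 0.38668343]
[[264.95338352 154.67928508]
 [264.91219441 150.19914323]]
units [-0.009 -0.009  0.044] turn 0.023 yaw now -11.19 tilt z [ 7.e-04  4.e-04 -1.e+00] q [-0.81  0.21  0.46  1.65 -0.1   1.3  -0.53]
```

View pics/s8c.png

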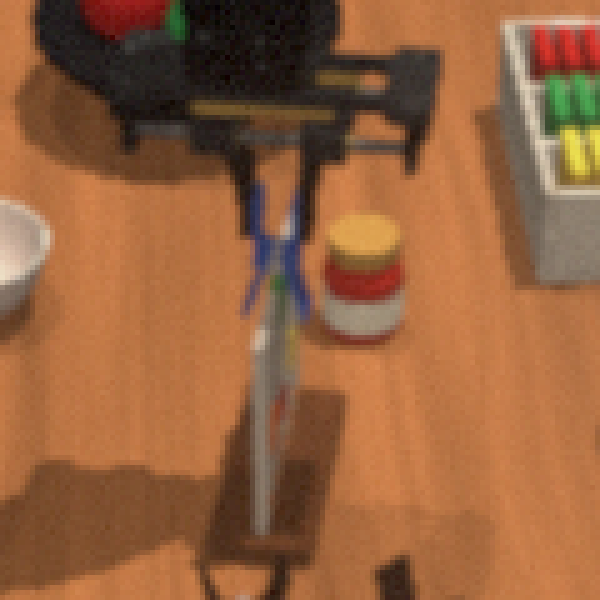

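View pics/w8c.png

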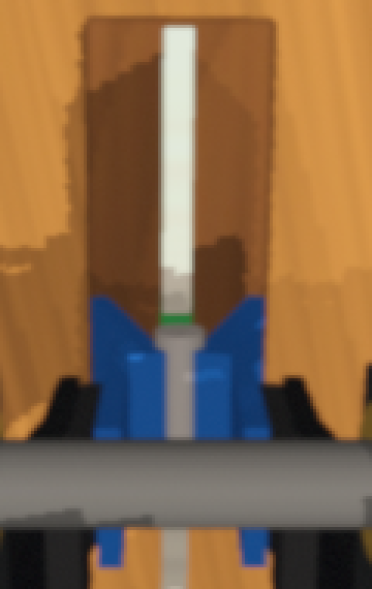

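The jaws straddle the board at the green mark, the pin is collinear with the edge, and there is a gap on both sides. I'll let it settle and then hand in.

Request:
servo_tool:
  increments:
    - [[0,0,0,0,1],[0,0,0,0,1],[0,0,0,0,1],[0,0,0,0,1],[0,0,0,0,1],[0,0,0,0,1]]

```text
time_s: 9.68
tool_pos: [0.5506, 0.2102, 0.3864]
tcp_rot: [-2.427, -1.995, -0.0]
ft_force: [0.4, -0.0, -0.7]
grip_width: 0.027
```

```bash
python3 - <<'E'
from h import *
s=env.sense();print(s['time_s'],s['grip_width'],s['ft_force'],s['tool_pos'],np.abs(s['dq']).max())
im,c=snap('wrist','w9');h=cv2.cvtColor(im,cv2.COLOR_BGR2HSV)
g=cv2.inRange(h,(50,120,50),(85,255,255));g[:180]=0;g[260:]=0;ys,xs=np.where(g)
e=onz(c,xs.mean(),ys.min()-.5,.17);a=np.radians(-11.3);print('mark',e-.015*np.array([-np.sin(a),np.cos(a),0]))
env.hand_in()
E
```

```text
9.6833 0.026958514232048314 [ 0.43330107 -0.01540956 -0.73912649] [0.55056269 0.21016108 0.38638307] 0.0017495125378831529
mark [0.5495855  0.20850373 0.17      ]
the job is handed in; nothing more can be done
```

I squeezed the sound blue clip (the one nearest the board) open by its tails, lifted it off the rail and carried it to the board. I handed in at about 9.7 s, still holding it open over the green mark. No verdict was reported.

**Last checks:**
- **Position:** the gripper was within about 2 mm of the mark (camera estimate) and aligned with the board's edge to well under a degree.
- **Height:** the pin was about 15 mm above the edge and the jaw tips roughly 25–30 mm below it.
- **Grip:** the fingers read 27 mm, slightly under the 28 mm nominal for full gape, and the jaws looked wide open. The gripper's fixed force is half its maximum (about 30 N), above your 15–25 N.
- **Clearance:** the pictures show a gap on both sides of the board. The tool force was under 1 N and the arm was still.

**Disagreements:** the top and wrist cameras differed by 1–3 mm on where the mark is, and two estimates of the pin's height differed by about 5 mm. Both are within the limits.

**Other items:** the two broken clips were still parked after the lift. I didn't re-measure the bystanders at the end, but the arm made no contact with them that I could see.

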